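# Check-blade reading with the spring lever held half-way

## Robot

A 6-joint arm with a two-finger parallel gripper is mounted at the origin on the work surface; the furniture and walls round the work are solid. World frame = base frame: x ahead of the robot, y to its left, z up, the work surface at z = 0. Lengths are in m, angles in rad, forces in N, time in s.
With the tool pointing down it reaches from about 0.35 to 0.975 m from the base axis. Payload 4.9 kg.
Tool frame: the origin (TCP) lies midway between the tips of the shut fingers; the grasp point (between the pads) lies manip.grip_depth behind it (manip.grip_depth is the distance from the TCP to the grasp point, in m); z points along the fingers, x is the direction in which the jaws open and shut, and the axes are right-handed (so a half turn about z gives the same grasp; the last joint's range is limited). The gripper opens to 85 mm and grips with 20 to 120 N. Pads are 22 mm wide; open, the fingers measure 114 mm over their backs; the gripper's body (76 mm by 85 mm) begins 54 mm behind the grasp point. The pads swing forward as they close: fully open they stand 13 mm farther back than shut.
Start: joints at [-1.331, 0.053, 1.613, -0, 1.476, -0.119], TCP at [0.219, -0.585, 0.231] pointing down, gripper open.
Joint ranges: [-3.01, 3.01], [-1.01, 2.22], [0.06, 2.58], [-1.02, 4.17], [0.09, 2.62], [-3.14, 3.14]. Speed limits (rad/s): [2.57, 2.57, 3.14, 3.14, 3.14, 3.14].

## Interface

Orientations are given as a unit quaternion [w, x, y, z].
In Python, from plant import state, grab_frame, ticket, manip gives the robot as it stands.
- The arm moves only by the tool carry_out, never from a script. Its argument "moves" is a list that holds one entry, the list of rows, each a list of 7 numbers: the turn, a rotation vector about the tool's x, y, z each as a share of 5 degrees, from -1 to 1, then the shift along the tool's x, y, z each as a share of 0.04 m, from -1 to 1, then the gripper command: -1 is shut, 1 is fully open, values between are in proportion. A call has 1 to 8 rows; each row shifts and turns the commanded pose from where the row before left it, along the tool's axes as they then stand; what a row does not reach is not made up. A row lasts 1/12 s, in which the tool goes at most 41.7 mm and 7.16 degrees, less where a joint would pass 70% of its speed; a pose out of reach is approached as far as the arm can. A call with a number of a shift or a turn outside -1 to 1 is refused whole. A call with a gripper value outside its range is refused whole. The fingers move at their own pace and stop on an object; the grip force is fixed at half the most. Time passes only in rows, so rows that do not move let the fingers close. It gives the time, the measured TCP pose, the force and the opening at its end, in the units of the state.
- state(): the state, without advancing time (a new reading comes with each control period).
- grab_frame(name): name is "scene" or "top"; returns a dict with "frame" (400x640x3 uint8, red, green, blue), "z_map" (400x640 float32, m along the optical axis (not along the pixel's ray), 0 where there is no reading), "K" (3x3 intrinsics, pixels), "world_from_camera" (4x4, takes a point from camera to world coordinates). Camera axes: x right, y down, z forward; pixel columns grow to the right and rows downward; lengths in m; the calibration is good to about 2 mm. A picture is of the moment at which its call begins.
- ticket.job_done(): hands the job in, once; it reports no verdict.
The state is a dict: "time": time; "joint_pos": joint angles; "joint_vel": joint speeds; "joint_efforts": joint torques, N m; "tool_pos": TCP position; "tool_rot": TCP orientation; "contact_force": force on the tool from outside, world axes, zero at the start; "ft_torque": the same for the moment, N m; "gripper_width": opening from 0.0 (shut) to 1.0 (fully open).
Only numpy, scipy, OpenCV 4.12 (cv2) and the standard library are available. Lean on these libraries where they do the work, as an engineer would, in place of code of your own. Each camera call takes 0.05 s, during which the arm holds its last target.

## Task

Take the wider of the two check blades out of the stand and push it down into the slot in the top of the white reader until it is fully home, its grip sitting on the housing. Then press the reader's spring lever down by its black pad to half of its travel, so that its pointer lies between the two lines of the scale plate, and finish while still holding it there with the fingers: the lever must never be pressed all the way down. Leave the narrow blade in the stand and do not disturb the other things.

Things in the scene. Friction and masses are not known exactly. Their poses are not given: they have to be found in the camera images.
- wide_blade_grip (a point): Centre of the grip of the loose WIDE check blade (40-85 g). Grip: grey block 42 mm (own x) x 18 mm (y) x 44 mm tall; take it across the 18 mm. Below it a flat steel blade 30 mm (x) x 4 mm (y), 44 mm long, last 6 mm thinned to 24 x 2.5 mm. Shoulder 22 mm and tip 66 mm below this point. Starts upright in either slot of the stand, shoulder on the stand's top.
- narrow_blade_grip (a point): Centre of the grip of the NARROW check blade: the same, but its grip is only 26 mm wide and its blade 18 mm. It stands in the other slot of the stand, 60 mm from the wide one. To be left there.
- stand: Fixed aluminium block, 134 (x) x 44 (y) x 50 mm tall, origin at the centre of its underside; two equal slots in its top at x = -30 and +30 mm, long side along x; each holds a blade upright, grip above the top.
- reader: White housing with a grey foot plate in front (fixed). Origin on the table, under the middle of the housing's front face; x points from the lever to the slot, z up. Housing 60 mm (x) x 110 mm (y) x 56 mm tall; foot plate 104 mm wide reaches 115 mm forward. Scale plate on it at x = -82, y = 29 to 47 mm, top at 64 mm, with two lines between which the lever's thin pointer is to be held.
- reader_slot (a point): Centre of the slot's mouth on the flat top of the housing (56 mm above the table); axes as reader. The slot is 33 mm in x by 8 mm in y, 46 mm deep straight down, with a 2 mm chamfer round its mouth. With the blade fully home, the centre of its grip is 22 mm above this point and the grip's top 44 mm above the housing; any half turn of the blade fits.
- read_lever: The reader's steel spring lever, a flat bar 16 mm wide that reaches forward from its hinge, with a black pad 26 (x) x 30 (y) x 10 mm on its front end. Origin on the hinge, 50 mm above the table and 8 mm in front of the housing, axes as the reader's while released; the pad's middle is at x = -84 mm, 122 mm from the slot's centre.
- lever_pad_top (a point): Centre of the flat top face of the lever's black pad, the place to press straight down; 63 mm above the table when released.
- lever_angle (a joint): Angle of the spring lever in rad: 0 released, grows as the pad is pressed down, stop at 0.26 (22 mm). Hinge 84 mm behind the pad's middle, 50 mm above the table: half-way, 0.13, is 11 mm of pad travel; the scale's lines mark 0.09 and 0.17. The pad takes about 3 N to start, 6 N at half-way, 9 N at the stop; it springs back when let go.
- coverslip_box: Bystander, loose: small flat grey-white box, 34x34x16 mm; origin at the centre of its underside. Leave alone.
- vial_white: Bystander, loose: small upright vial with white ribbed cap, 24 mm across, 32 mm tall; origin at the centre of its underside. Leave alone.
- buffer_green: Bystander, loose: small white bottle lying down, 44x29x28 mm; origin at the centre of its underside. Leave alone.
- pen_meter: Bystander, loose: pen-shaped meter lying down, 29x158x30 mm; origin at the centre of its underside. Leave alone.
- stock_bottle_black: Bystander, loose: black screw-cap bottle, 62 mm across, 135 mm tall; origin at the centre of its underside. Leave alone.
Things that resemble listed ones, but are neither listed nor needed, are in the scene too. Leave any purple look-alike of the part that bears wide_blade_grip alone.

How it is judged:
On the way, in this order (a step that is already met when the one before it is completed fails the run):
1. the wide blade is fully home in the reader's slot (horizontal distance between wide_blade_grip and reader_slot below 0.007 m and z of wide_blade_grip in the frame of reader_slot between 0.018 and 0.0255 m and angle between wide_blade_grip's own z axis and vertical below 0.09 rad), for 0.3 s.
2. the fingers hold the lever about half-way down with the blade still home (all of step 1 and value of joint lever_angle between 0.085 and 0.175 rad and contact force between the fingers and read_lever above 1 N), for 0.5 s.
At the end, for the whole second after the job is handed in: The wide blade is in the reader's slot with its shoulder within 3.5 mm of the housing's top and upright within 5 degrees; the fingers hold the lever between 0.085 and 0.175 rad, pressing on it with more than 1 N; the narrow blade is in the stand (all of step 2 and distance of narrow_blade_grip from where it was at the start of the episode below 0.02 m); the arm keeps its last pose, push and grip.
It fails at once if the lever is pressed all the way down (value of joint lever_angle above 0.225 rad).
It fails at once if the narrow blade is taken from its place (distance of narrow_blade_grip from where it was at the start of the episode above 0.03 m).
It fails at once if a bystander is pushed away or knocked over (distance of any of coverslip_box, vial_white, buffer_green, pen_meter, stock_bottle_black from where it was at the start of the episode above 0.03 m or angle between any of vial_white, stock_bottle_black's own z axis and vertical above 0.6 rad).
It also fails if it takes over 51 s, if anything falls off the work surface, if the arm or the gripper's body presses on something with over 40 N, if the wrist force passes 120 N, or if a joint passes its speed limit or range.

## Working session

There is one attempt and no reset: what is moved stays moved. The work goes in short steps, Python scripts to look and compute and a tool call to move; the robot and the scene stay as the last step left them, time stands still between calls to the robot, and variables do not carry over. Pictures are saved under pics/ and viewed, and the job is handed in when it is done.

Besides the shell and the picture viewer there is one more tool, called after "Call:" by a JSON object that holds its "op" and its "data", one argument or row to a line. carry_out: Moves the arm, as the interface text tells. Shift numbers are shares of 0.04 m and turn numbers shares of 5 degrees, none past 1 either way. Its arguments: {"type":"object","properties":{"moves":{"type":"array"}},"required":["moves"]}

```bash
mkdir -p pics; ls; cat > h.py <<'E'
import numpy as np, cv2
from plant import state, grab_frame, ticket, manip
def save(n,f,crop=None,s=1):
    im=f["frame"][:,:,::-1]
    if crop: im=im[crop[1]:crop[3],crop[0]:crop[2]]
    cv2.imwrite(f"pics/{n}.png",cv2.resize(im,None,fx=s,fy=s,interpolation=cv2.INTER_CUBIC))
def w(f,u,v,z=None):
    K=f["K"];T=f["world_from_camera"]
    d=f["z_map"][int(round(v)),int(round(u))]
    r=np.linalg.inv(K)@np.array([u,v,1.])
    if z is None: p=r*d
    else:
        R=T[:3,:3]@r; p=r*((z-T[2,3])/R[2])
    return T[:3,:3]@p+T[:3,3]
E
python3 - <<'E'
from h import *
print(state()); print(manip.grip_depth)
for n in("scene","top"):
    f=grab_frame(n); save(n+"0",f); np.savez(n+"0.npz",**f)
    print(f["K"],f["world_from_camera"])
E
```

```text
pics
{'time': 0.0, 'joint_pos': array([-1.33102977e+00,  5.33495587e-02,  1.61429597e+00, -1.13201814e-05,
        1.47595796e+00, -1.19004554e-01]), 'joint_vel': array([-0.00025313, -0.00020706,  0.0016999 , -0.00060317, -0.00052249,
       -0.00095873]), 'joint_efforts': array([ 1.37033072e-03, -3.93681979e+01, -3.70174384e+01, -1.79949925e-04,
        7.06215680e-03,  1.55248733e-05]), 'tool_pos': array([ 0.21930066, -0.58460834,  0.23006634]), 'tool_rot': array([-6.62525561e-04,  8.21925636e-01, -5.69593924e-01, -7.56281184e-04]), 'contact_force': array([ 0.85129104, -0.73833647,  0.47158939]), 'ft_torque': array([-0.03139466,  0.06302961, -0.0269327 ]), 'gripper_width': 1.0009731691615935}
0.0187
[[445.39091313   0.         321.70652733]
 [  0.         445.39091313 200.98206247]
 [  0.           0.           1.        ]] [[ 0.9942832   0.0886706  -0.05948484  0.57314789]
 [ 0.10670188 -0.804502    0.58428695 -0.69085991]
 [ 0.0039534  -0.58729384 -0.80936414  0.96078904]
 [ 0.          0.          0.          1.        ]]
[[435.86891239   0.         313.14767503]
 [  0.         435.86891239 196.69887218]
 [  0.           0.           1.        ]] [[ 0.01638158 -0.98252837  0.1853905   0.27059284]
 [-0.99985811 -0.01536938  0.00689575 -0.06259737]
 [-0.00392593 -0.18547715 -0.98264073  1.41952375]
 [ 0.          0.          0.          1.        ]]
```

View pics/scene0.png

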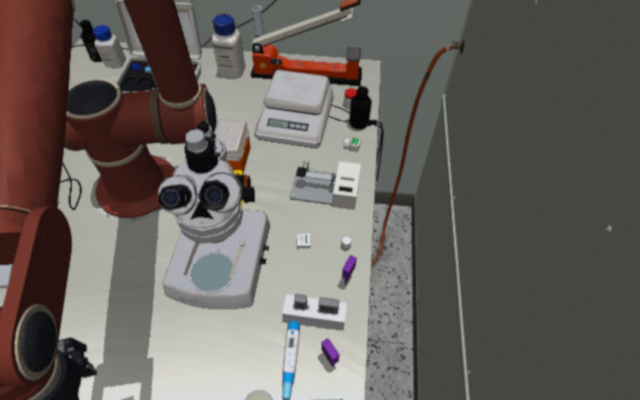

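View pics/top0.png

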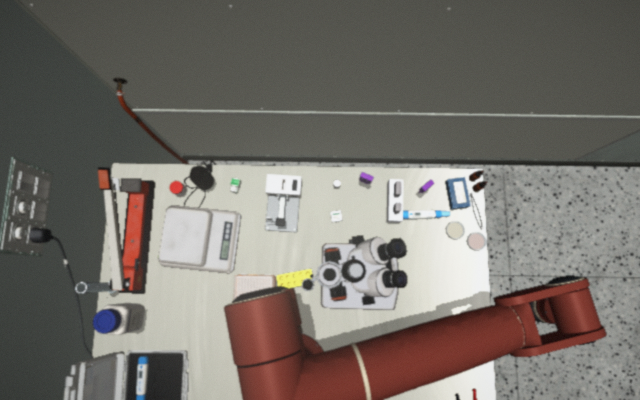

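```bash
python3 - <<'E'
from h import *
s=dict(np.load("scene0.npz"));t=dict(np.load("top0.npz"))
save("s_stand",s,(270,280,370,380),7);save("s_reader",s,(280,140,380,215),7)
save("t_stand",t,(350,160,450,230),8);save("t_reader",t,(250,160,350,240),7)
E
```

```text
(no output)
```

View pics/s_stand.png

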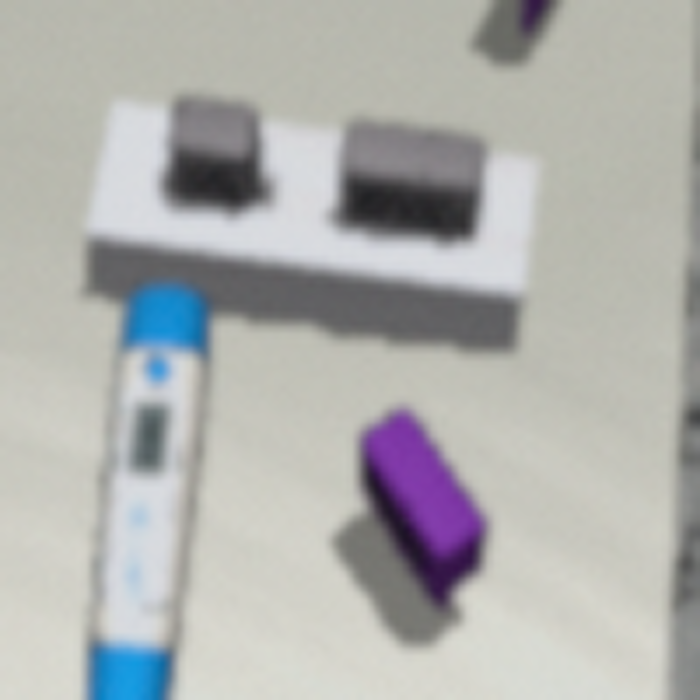

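View pics/s_reader.png

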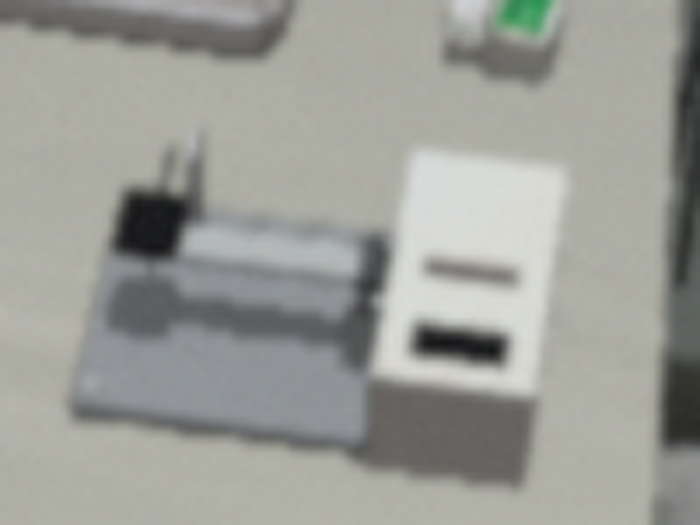

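View pics/t_stand.png

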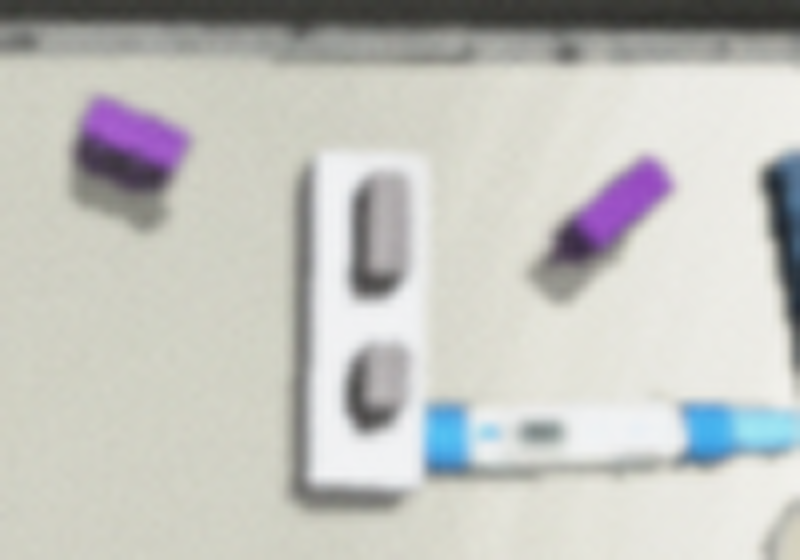

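View pics/t_reader.png

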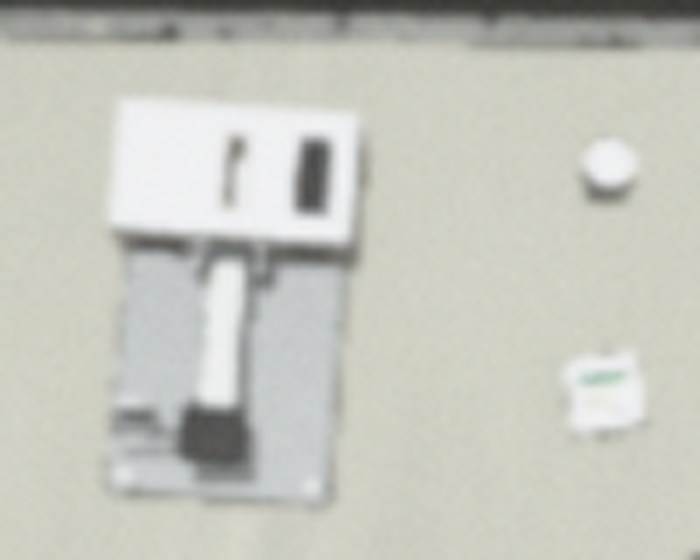

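```bash
python3 - <<'E'
from h import *
s=dict(np.load("scene0.npz"));t=dict(np.load("top0.npz"))
def P(f,pts,o,k,z):
    q=np.array([w(f,o[0]+(u+.5)/k-.5,o[1]+(v+.5)/k-.5,z) for u,v in pts]);return q
def show(n,q):
    q=q[:,:2];m=q.mean(0);e=q-np.roll(q,-1,0);print(n,m.round(4),'edges',np.linalg.norm(e,axis=1).round(4),'dirs',np.degrees(np.arctan2(e[:,1],e[:,0])).round(1))
S=lambda p,z:P(s,p,(270,280),7,z); R=lambda p,z:P(s,p,(280,140),7,z)
TS=lambda p,z:P(t,p,(350,160),8,z); TR=lambda p,z:P(t,p,(250,160),7,z)
show('stand S',S([(108,100),(540,155),(524,297),(88,235)],.05))
show('wide S',S([(345,122),(485,138),(480,188),(342,172)],.094))
show('narrow S',S([(175,97),(256,105),(254,158),(170,148)],.094))
show('house S',R([(412,150),(570,165),(535,393),(370,372)],.056))
show('slot S',R([(425,258),(520,268),(516,285),(424,275)],.056))
show('window S',R([(413,325),(508,335),(505,363),(412,352)],.056))
show('pad S',R([(122,188),(188,195),(180,258),(115,250)],.063))
show('stand T',TS([(315,150),(428,152),(420,492),(305,485)],.05))
show('wide T',TS([(370,170),(408,172),(408,280),(370,280)],.094))
show('narrow T',TS([(370,342),(409,343),(406,412),(368,410)],.094))
show('house T',TR([(118,98),(360,113),(352,246),(110,232)],.056))
show('slot T',TR([(229,135),(246,136),(237,207),(221,207)],.056))
show('pad T',TR([(182,405),(250,408),(246,465),(178,460)],.063))
for f,u,v in((s,270+410/7,280+155/7),(s,280+480/7,140+200/7),(t,350+390/8,160+230/8),(t,250+170/7,160+160/7),(t,250+215/7,160+430/7),(s,340,385)):print(w(f,u,v).round(4))
E
```

```text
stand S [ 0.5208 -0.3168] edges [0.136  0.0459 0.1339 0.0444] dirs [178.5  88.2  -2.2 -89. ]
wide S [ 0.5509 -0.3191] edges [0.0418 0.0157 0.0408 0.0157] dirs [179.3  89.5  -0.8 -86.9]
narrow S [ 0.4913 -0.3168] edges [0.0244 0.0168 0.0251 0.0162] dirs [-179.8   95.3   -1.   -87.1]
house S [0.5643 0.0442] edges [0.0607 0.1102 0.0603 0.1082] dirs [179.2  86.6  -2.8 -93.3]
slot S [0.5641 0.042 ] edges [0.0356 0.0083 0.0344 0.0082] dirs [178.6  83.4  -1.7 -87.9]
window S [0.5623 0.0077] edges [0.035  0.013  0.0341 0.0125] dirs [178.7  89.   -2.2 -86.8]
pad S [0.4436 0.0466] edges [0.0252 0.0306 0.0245 0.0302] dirs [178.4  91.7  -2.7 -86.9]
stand T [ 0.5245 -0.3157] edges [0.0454 0.1381 0.0454 0.1361] dirs [ 89.8  -2.6 -92.6 177.4]
wide T [ 0.5531 -0.3168] edges [0.0148 0.0428 0.0147 0.0436] dirs [ 87.8  -1.2 -89.1 178.9]
narrow T [ 0.4936 -0.3153] edges [0.015  0.027  0.0146 0.0266] dirs [ 89.4  -3.6 -92.2 177.3]
house T [0.5673 0.0437] edges [0.1115 0.0623 0.1105 0.0628] dirs [ 87.2  -2.1 -92.5 178.8]
slot T [0.5676 0.0445] edges [0.0078 0.0334 0.0073 0.0339] dirs [ 87.4  -5.4 -89.1 175.5]
pad T [0.4454 0.0491] edges [0.0306 0.0257 0.0305 0.0248] dirs [ 88.4  -2.4 -93.3 177.7]
[ 0.5511 -0.3216  0.0974]
[0.5661 0.0725 0.0598]
[ 0.5504 -0.3189  0.0917]
[0.5718 0.0725 0.0526]
[0.4462 0.0474 0.0619]
[ 5.896e-01 -4.567e-01 -4.000e-04]
```

```bash
python3 - <<'E'
from h import *
s=dict(np.load("scene0.npz"));t=dict(np.load("top0.npz"))
for n,f,pts in(("S",s,[(197,137),(197,145),(175,195),(223,195),(240,185),(200,175),(215,295),(265,215),(170,285),(257,235),(300,110),(325,75),(292,325),(287,395),(346,242),(304,240),(352,144),(360,110)]),("T",t,[(330,270),(354,270),(395,249),(395,281),(375,245),(325,248),(370,308),(390,300),(337,184),(336,215),(235,185),(200,175),(405,214),(448,214)])):
  for p in pts: print(n,p,w(f,*p).round(3))
E
```

```text
S (197, 137) [ 0.296 -0.162  0.387]
S (197, 145) [ 0.298 -0.173  0.379]
S (175, 195) [ 0.279 -0.267  0.353]
S (223, 195) [ 0.361 -0.26   0.356]
S (240, 185) [ 0.374 -0.208  0.319]
S (200, 175) [ 0.295 -0.193  0.318]
S (215, 295) [ 0.304 -0.315  0.059]
S (265, 215) [ 0.375 -0.102  0.066]
S (170, 285) [ 0.202 -0.305  0.064]
S (257, 235) [ 0.367 -0.16   0.066]
S (300, 110) [0.411 0.264 0.075]
S (325, 75) [0.46  0.496 0.021]
S (292, 325) [ 0.477 -0.353  0.031]
S (287, 395) [ 0.487 -0.493  0.024]
S (346, 242) [ 0.576 -0.137  0.034]
S (304, 240) [ 0.473 -0.133  0.018]
S (352, 144) [0.569 0.193 0.027]
S (360, 110) [0.583 0.277 0.081]
T (330, 270) [ 0.293 -0.1    0.308]
T (354, 270) [ 0.293 -0.154  0.387]
T (395, 249) [ 0.344 -0.252  0.377]
T (395, 281) [ 0.269 -0.254  0.359]
T (375, 245) [ 0.356 -0.211  0.333]
T (325, 248) [ 0.365 -0.092  0.066]
T (370, 308) [ 0.187 -0.231  0.059]
T (390, 300) [ 0.212 -0.29   0.068]
T (337, 184) [ 0.576 -0.13   0.029]
T (336, 215) [ 0.476 -0.128  0.018]
T (235, 185) [0.568 0.203 0.028]
T (200, 175) [0.576 0.292 0.127]
T (405, 214) [ 0.481 -0.35   0.029]
T (448, 214) [ 0.484 -0.49   0.022]
```

```bash
python3 - <<'E'
from h import *
s=dict(np.load("scene0.npz"));t=dict(np.load("top0.npz"))
d=np.array([np.cos(-1.2126),np.sin(-1.2126)]);n=np.array([-d[1],d[0]])
pts=[]
for nm,f in(("T",t),("S",s)):
  K=f["K"];T=f["world_from_camera"];z=f["z_map"];v,u=np.mgrid[:400,:640]
  p=np.stack([(u-K[0,2])/K[0,0]*z,(v-K[1,2])/K[1,1]*z,z],-1)@T[:3,:3].T+T[:3,3]
  c=f["frame"].astype(int);m=(z>0)&((c[...,0]>1.6*c[...,1])|((c.max(-1)<70)))&(p[...,2]>.1)
  q=p[m];a=q[:,:2]@d;l=q[:,:2]@n
  for r in np.arange(-.1,.8,.05):
    k=(abs(a-r)<.01)&(abs(l)<.2)
    if k.sum()>3:print(nm,r.round(2),'z',np.percentile(q[k,2],[1,50,99]).round(3),'lat',np.percentile(l[k],[2,50,98]).round(3),k.sum())
E
```

```text
T 0.0 z [0.69  0.704 0.712] lat [0.095 0.138 0.197] 634
T 0.05 z [0.711 0.718 0.723] lat [0.08  0.137 0.197] 1116
T 0.1 z [0.648 0.689 0.7  ] lat [0.057 0.103 0.195] 889
T 0.15 z [0.635 0.675 0.683] lat [0.032 0.073 0.108] 674
T 0.2 z [0.206 0.656 0.667] lat [0.011 0.067 0.186] 799
T 0.25 z [0.257 0.642 0.652] lat [0.005 0.058 0.196] 713
T 0.3 z [0.588 0.627 0.636] lat [-0.    0.05  0.09] 625
T 0.35 z [0.303 0.609 0.621] lat [-0.006  0.052  0.181] 687
T 0.4 z [0.561 0.594 0.605] lat [-0.011  0.037  0.076] 526
T 0.45 z [0.546 0.577 0.587] lat [-0.016  0.032  0.068] 454
T 0.5 z [0.512 0.558 0.568] lat [-0.038  0.019  0.072] 668
T 0.55 z [0.487 0.555 0.561] lat [-0.044 -0.03   0.067] 295
T 0.6 z [0.401 0.535 0.556] lat [-0.048  0.007  0.062] 1210
T 0.65 z [0.528 0.544 0.551] lat [-0.05   0.018  0.061] 231
S 0.0 z [0.11  0.32  0.327] lat [-0.04   0.041  0.134] 481
S 0.05 z [0.104 0.273 0.506] lat [-0.073  0.026  0.156] 2987
S 0.2 z [0.594 0.618 0.633] lat [0.094 0.098 0.1  ] 146
S 0.25 z [0.361 0.64  0.653] lat [0.038 0.074 0.094] 988
S 0.3 z [0.57  0.623 0.637] lat [0.037 0.069 0.088] 992
S 0.35 z [0.286 0.591 0.621] lat [0.037 0.076 0.195] 1552
S 0.4 z [0.539 0.588 0.604] lat [0.034 0.06  0.075] 1067
S 0.45 z [0.521 0.569 0.586] lat [0.032 0.054 0.067] 1075
S 0.5 z [0.491 0.552 0.565] lat [0.029 0.068 0.071] 996
S 0.55 z [0.299 0.534 0.561] lat [0.009 0.063 0.065] 1035
S 0.6 z [0.311 0.534 0.558] lat [0.015 0.057 0.063] 1082
S 0.65 z [0.368 0.496 0.552] lat [0.001 0.046 0.062] 2235
```

```bash
python3 - <<'E'
from h import *
t=dict(np.load("top0.npz"))
for p in [(265,320),(300,370),(350,360),(400,345),(450,330),(500,315),(530,300),(570,290),(590,310)]: print(p,w(t,*p).round(3))
E
```

```text
(265, 320) [0.207 0.014 0.719]
(300, 370) [ 0.128 -0.041  0.69 ]
(350, 360) [ 0.14  -0.123  0.663]
(400, 345) [ 0.162 -0.21   0.638]
(450, 330) [ 0.185 -0.306  0.607]
(500, 315) [ 0.21  -0.413  0.569]
(530, 300) [ 0.238 -0.476  0.558]
(570, 290) [ 0.258 -0.557  0.555]
(590, 310) [ 0.22  -0.596  0.547]
```

```bash
cat >> h.py <<'E'
from scipy.spatial.transform import Rotation as Ro
def plan(target=None,jaw=None,down=True):
    s=state();q=s["tool_rot"];R=Ro.from_quat([q[1],q[2],q[3],q[0]]).as_matrix()
    print("t",round(s["time"],2),"tcp",s["tool_pos"].round(4),"jaw",np.degrees(np.arctan2(R[1,0],R[0,0])).round(2),"z",R[:,2].round(4),"F",s["contact_force"].round(1),"w",round(s["gripper_width"],3),"j",s["joint_pos"].round(3))
    if target is not None: print("shift units",(R.T@(np.array(target)-s["tool_pos"])/.04).round(3))
    if jaw is not None:
        a=np.radians(jaw);x=np.array([np.cos(a),np.sin(a),0]);z=np.array([0,0,-1.]);D=np.stack([x,np.cross(z,x),z],1)
        print("turn units",(np.degrees(Ro.from_matrix(R.T@D).as_rotvec())/5).round(3))
        if target is not None: print("shift after turn",(D.T@(np.array(target)-s["tool_pos"])/.04).round(3))
E
python3 -c "
from h import *
plan((.552,-.318,.2),-92)"
```

```text
t 0.1 tcp [ 0.2194 -0.5846  0.2302] jaw -69.44 z [-4.0e-04  1.8e-03 -1.0e+00] F [-0.2  0.7 -0. ] w 1.001 j [-1.331  0.053  1.614  0.     1.476 -0.119]
shift units [ -3.319 -10.127   0.763]
turn units [1.000e-03 2.100e-02 4.512e+00]
shift after turn [-6.952 -8.078  0.755]
```

Call:
{"op": "carry_out", "data": {
  "moves": [
    [[0,0,0.9,0,0,0,1],[0,0,0.9,0,0,0,1],[0,0,0.9,0,0,0,1],[0,0,0.9,0,0,0,1],[0,0,0.9,0,0,0,1],[0,0,0,-0.5,-0.58,0,1],[0,0,0,-0.5,-0.58,0,1],[0,0,0,-0.5,-0.58,0,1]]
  ]
}}

```text
time: 0.77
tool_pos: [0.2913, -0.5268, 0.2305]
tool_rot: [0.0, -0.694, 0.72, 0.001]
contact_force: [0.4, 0.3, 0.3]
gripper_width: 1.002
```

Call:
{"op": "carry_out", "data": {
  "moves": [
    [[0,0,0,-0.5,-0.58,0,1],[0,0,0,-0.5,-0.58,0,1],[0,0,0,-0.5,-0.58,0,1],[0,0,0,-0.5,-0.58,0,1],[0,0,0,-0.5,-0.58,0,1],[0,0,0,-0.5,-0.58,0,1],[0,0,0,-0.5,-0.58,0,1],[0,0,0,-0.5,-0.58,0,1]]
  ]
}}

```text
time: 1.43
tool_pos: [0.4828, -0.3726, 0.2307]
tool_rot: [-0.0, -0.695, 0.719, 0.0]
contact_force: [-1.1, -1.1, 0.3]
gripper_width: 1.004
```

```bash
python3 - <<'E'
from h import *
plan((.552,-.318,.2),-92)
f=grab_frame("top");save("top1",f);np.savez("top1.npz",**f)
f=grab_frame("scene");save("scene1",f);np.savez("scene1.npz",**f)
E
```

```text
t 1.43 tcp [ 0.4828 -0.3726  0.2307] jaw -91.94 z [-6.e-04  6.e-04 -1.e+00] F [-1.1 -1.1  0.3] w 1.004 j [-0.779  0.018  1.649 -0.     1.475  0.825]
shift units [-1.422 -1.684  0.768]
turn units [0.007 0.007 0.012]
shift after turn [-1.425 -1.682  0.768]
```

View pics/top1.png

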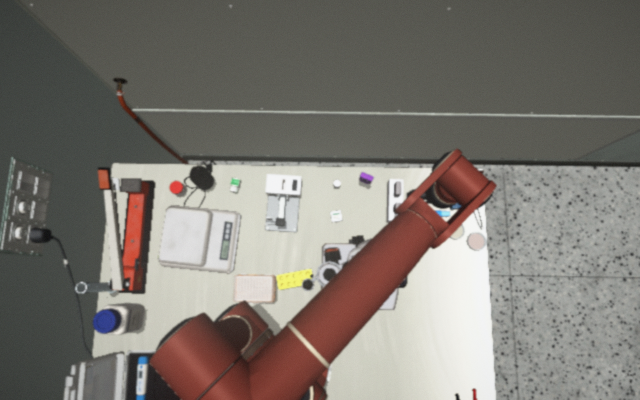

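View pics/scene1.png

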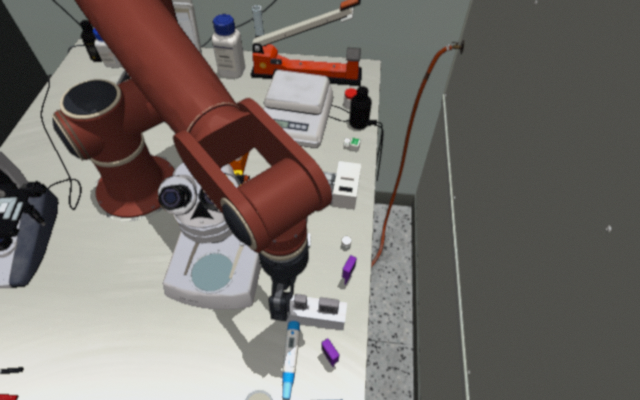

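Call:
{"op": "carry_out", "data": {
  "moves": [
    [[0,0,0,-0.36,-0.42,0,1],[0,0,0,-0.36,-0.42,0,1],[0,0,0,-0.36,-0.42,0,1],[0,0,0,-0.35,-0.42,0,1],[0,0,0,0,0,0.5,1],[0,0,0,0,0,0.5,1],[0,0,0,0,0,0.5,1],[0,0,0,0,0,0.5,1]]
  ]
}}

```text
time: 2.2
tool_pos: [0.5505, -0.3194, 0.15]
tool_rot: [-0.0, -0.695, 0.719, 0.0]
contact_force: [-0.0, -0.5, 0.4]
gripper_width: 0.999
```

```bash
python3 - <<'E'
from h import *
plan((.552,-.318,.058),-92)
f=grab_frame("scene");save("scene2",f,(100,80,380,340),2.8);np.savez("scene2.npz",**f)
f=grab_frame("top");save("top2",f,(300,140,520,340),3);np.savez("top2.npz",**f)
E
```

```text
t 2.2 tcp [ 0.5505 -0.3194  0.15  ] jaw -91.95 z [-7.e-04  1.e-04 -1.e+00] F [-0.  -0.5  0.4] w 0.999 j [-0.642  0.14   1.658 -0.     1.344  0.963]
shift units [-0.035 -0.038  2.3  ]
turn units [0.008 0.    0.01 ]
shift after turn [-0.035 -0.037  2.3  ]
```

View pics/scene2.png

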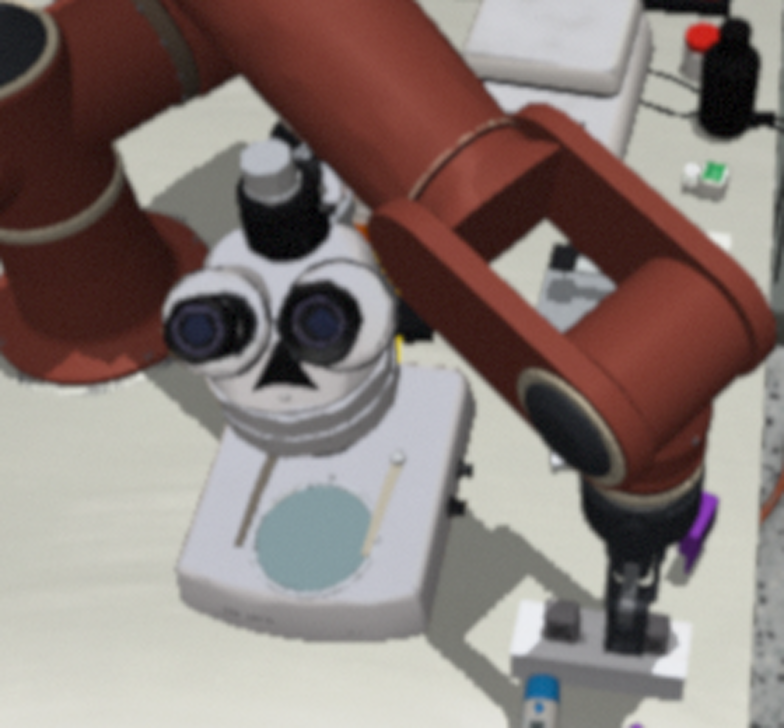

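View pics/top2.png

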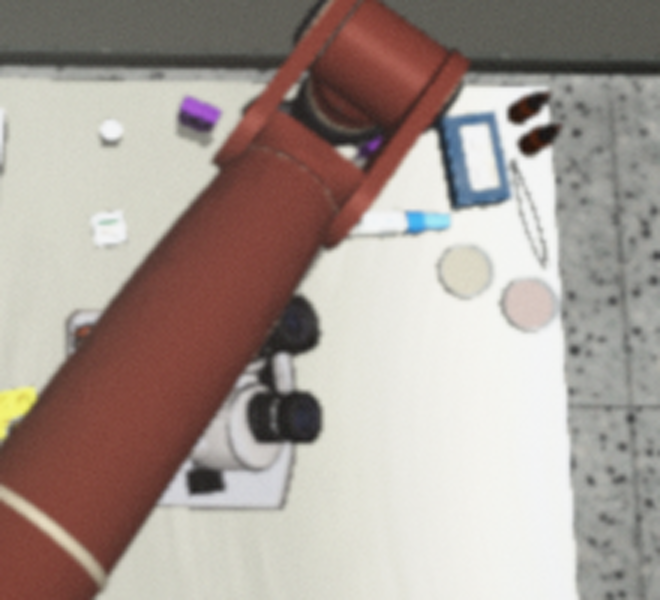

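```bash
python3 - <<'E'
from h import *
s=dict(np.load("scene2.npz"))
for c in [(385,225),(400,270),(450,330),(500,380),(360,190),(330,150),(300,115),(320,320),(350,270),(270,160),(390,310)]:
    u,v=100+c[0]/2.8,80+c[1]/2.8;print(c,w(s,u,v).round(3))
E
```

```text
(385, 225) [ 0.412 -0.289  0.484]
(400, 270) [ 0.415 -0.29   0.45 ]
(450, 330) [ 0.444 -0.312  0.43 ]
(500, 380) [ 0.474 -0.334  0.42 ]
(360, 190) [ 0.391 -0.26   0.476]
(330, 150) [ 0.375 -0.247  0.491]
(300, 115) [ 0.359 -0.238  0.505]
(320, 320) [ 0.348 -0.264  0.361]
(350, 270) [ 0.349 -0.207  0.339]
(270, 160) [ 0.295 -0.161  0.386]
(390, 310) [ 0.374 -0.219  0.316]
```

Call:
{"op": "carry_out", "data": {
  "moves": [
    [[0,0,0,-0.03,-0.04,0.4,1],[0,0,0,0,0,0.4,1],[0,0,0,0,0,0.4,1],[0,0,0,0,0,0.4,1],[0,0,0,0,0,0,1]]
  ]
}}

```text
time: 2.72
tool_pos: [0.5508, -0.3172, 0.0846]
tool_rot: [-0.001, -0.695, 0.719, 0.003]
contact_force: [-1.2, 0.2, 0.2]
gripper_width: 1.003
```

```bash
python3 - <<'E'
from h import *
plan((.552,-.318,.058),-92)
f=grab_frame("scene");save("scene3",f,(140,80,380,340),2.8)
save("scene3b",f,(280,270,360,340),9)
E
```

```text
t 2.72 tcp [ 0.5508 -0.3172  0.0846] jaw -91.97 z [-0.0044  0.003  -1.    ] F [-1.2  0.2  0.2] w 1.003 j [-0.639  0.209  1.697 -0.     1.241  0.966]
shift units [ 0.02  -0.034  0.664]
turn units [0.052 0.033 0.006]
shift after turn [ 0.018 -0.031  0.664]
```

View pics/scene3.png

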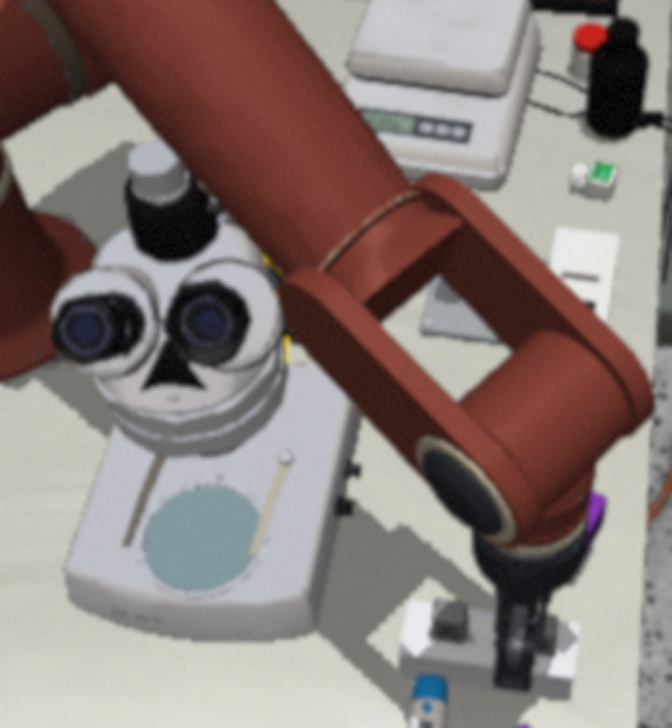

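View pics/scene3b.png

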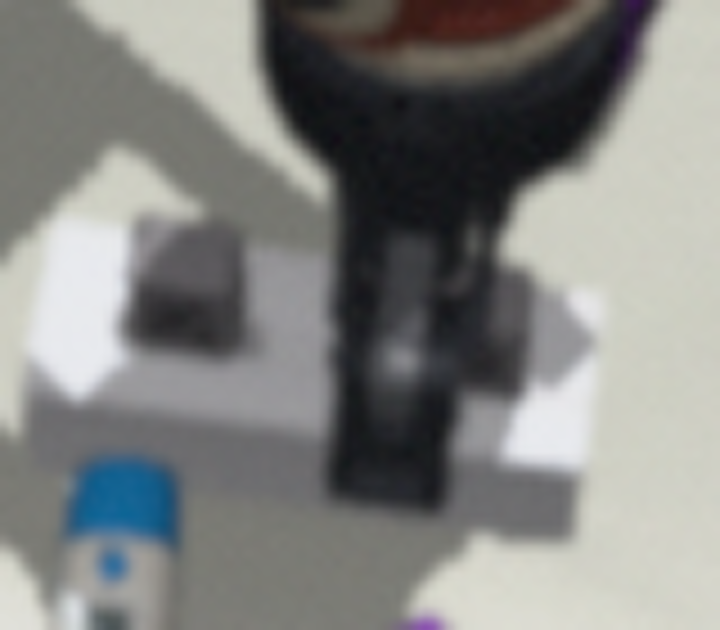

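```bash
python3 - <<'E'
from h import *
s=dict(np.load("scene0.npz"))
print(w(s,280+390/9,270+505/9,.098))
print(w(s,280+515/9,270+280/9,.094))
s=grab_frame("scene")
for c in [(300,290),(310,330),(350,380),(290,265),(270,250),(240,215),(245,300)]:
    print(c,w(s,140+c[0]/2.8,80+c[1]/2.8).round(3))
plan()
E
```

```text
[ 0.54574866 -0.37326573  0.098     ]
[ 0.56862296 -0.31592849  0.094     ]
(300, 290) [ 0.419 -0.29   0.433]
(310, 330) [ 0.421 -0.292  0.4  ]
(350, 380) [ 0.445 -0.31   0.38 ]
(290, 265) [ 0.409 -0.271  0.429]
(270, 250) [ 0.396 -0.26   0.428]
(240, 215) [ 0.379 -0.25   0.444]
(245, 300) [ 0.354 -0.22   0.325]
t 2.82 tcp [ 0.5526 -0.3183  0.0879] jaw -91.96 z [-2.e-04  0.e+00 -1.e+00] F [-0.2  0.2  0.3] w 0.997 j [-0.639  0.206  1.694 -0.     1.241  0.966]
```

Call:
{"op": "carry_out", "data": {
  "moves": [
    [[0,0,0,0,0,0.25,1],[0,0,0,0,0,0.25,1],[0,0,0,0,0,0.25,1],[0,0,0,0,0,0,1],[0,0,0,0,0,0,0],[0,0,0,0,0,0,-0.4],[0,0,0,0,0,0,-1],[0,0,0,0,0,0,-1]]
  ]
}}

```text
time: 3.48
tool_pos: [0.5531, -0.3182, 0.058]
tool_rot: [0.0, -0.695, 0.719, -0.001]
contact_force: [0.2, 0.1, 0.2]
gripper_width: 0.455
```

Call:
{"op": "carry_out", "data": {
  "moves": [
    [[0,0,0,0,0,0,-1],[0,0,0,0,0,0,-1],[0,0,0,0,0,0,-1],[0,0,0,0,0,0,-1]]
  ]
}}

```text
time: 3.82
tool_pos: [0.5531, -0.3182, 0.0579]
tool_rot: [0.0, -0.695, 0.719, -0.001]
contact_force: [0.7, 0.2, 1.9]
gripper_width: 0.208
```

```bash
python3 - <<'E'
from h import *
plan((.552,-.318,.058),-92); print(state()["joint_efforts"].round(1))
f=grab_frame("scene");save("scene4b",f,(280,250,360,340),8)
E
```

```text
t 3.82 tcp [ 0.5531 -0.3182  0.0579] jaw -91.94 z [ 9.e-04 -7.e-04 -1.e+00] F [0.7 0.2 1.9] w 0.208 j [-0.639  0.242  1.708  0.     1.191  0.966]
shift units [-0.004  0.028 -0.001]
turn units [-0.011 -0.007  0.012]
shift after turn [-0.004  0.028 -0.001]
[ -0.  -42.1 -31.7  -0.    0.    0. ]
```

View pics/scene4b.png

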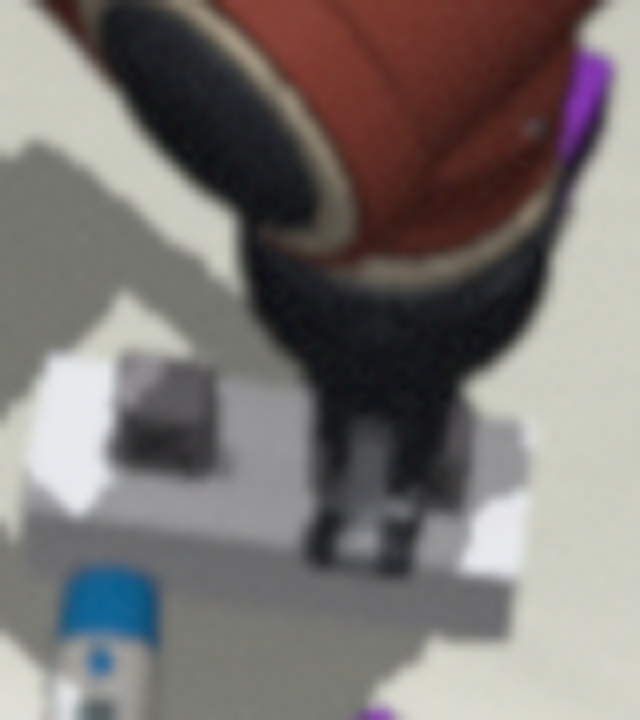

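Call:
{"op": "carry_out", "data": {
  "moves": [
    [[0,0,0,0,0,-0.2,-1],[0,0,0,0,0,-0.3,-1],[0,0,0,0,0,-0.4,-1],[0,0,0,0,0,-0.4,-1],[0,0,0,0,0,-0.4,-1],[0,0,0,0,0,-0.4,-1],[0,0,0,0,0,-0.4,-1],[0,0,0,0,0,0,-1]]
  ]
}}

```text
time: 4.53
tool_pos: [0.5546, -0.3193, 0.1627]
tool_rot: [0.001, -0.695, 0.719, -0.004]
contact_force: [0.3, -0.2, 0.2]
gripper_width: 0.2
```

```bash
python3 - <<'E'
from h import *
plan((.566,.0435,.158),-92)
f=grab_frame("scene");save("scene5",f,(260,210,380,340),5.5)
E
```

```text
t 4.53 tcp [ 0.5546 -0.3193  0.1627] jaw -91.94 z [ 0.0061 -0.0047 -1.    ] F [ 0.3 -0.2  0.2] w 0.2 j [-0.639  0.132  1.645 -0.     1.357  0.966]
shift units [-9.076  0.023  0.078]
turn units [-0.072 -0.051  0.012]
shift after turn [-9.076  0.032  0.118]
```

View pics/scene5.png

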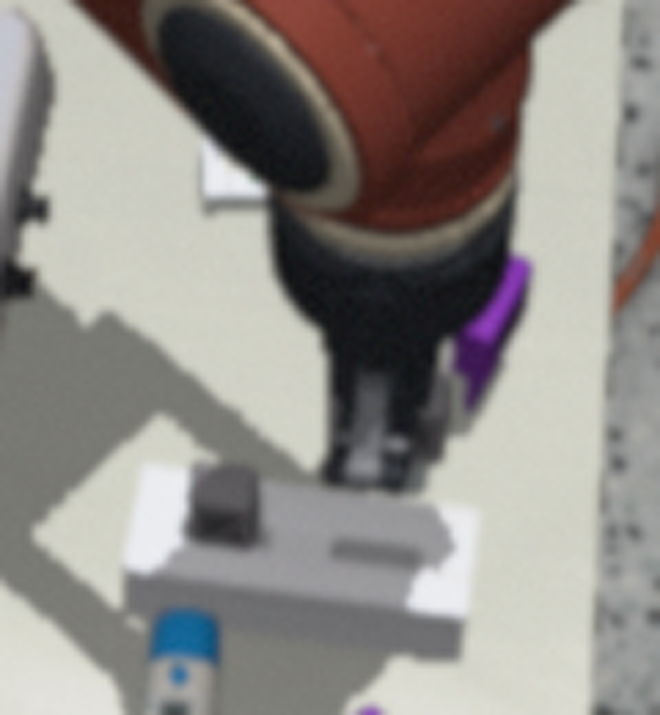

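Call:
{"op": "carry_out", "data": {
  "moves": [
    [[0,0,0,-0.4,0,0,-1],[0,0,0,-0.7,0,0,-1],[0,0,0,-0.7,0,0,-1],[0,0,0,-0.7,0,0,-1],[0,0,0,-0.7,0,0,-1],[0,0,0,-0.7,0,0,-1],[0,0,0,-0.7,0,0,-1],[0,0,0,-0.7,0,0,-1]]
  ]
}}

```text
time: 5.25
tool_pos: [0.5584, -0.1035, 0.1554]
tool_rot: [-0.001, -0.695, 0.719, 0.002]
contact_force: [0.6, 0.5, -0.5]
gripper_width: 0.199
```

Call:
{"op": "carry_out", "data": {
  "moves": [
    [[0,0,0.07,-0.7,0,0,-1],[0,0,0,-0.7,0,0,-1],[0,0,0,-0.7,0,0,-1],[0,0,0,-0.7,0,0,-1],[0,0,0,-0.5,0,0,-1],[0,0,0,-0.4,0,0,-1],[0,0,0,0,0,0,-1],[0,0,0,0,0,0,-1]]
  ]
}}

```text
time: 5.92
tool_pos: [0.5644, 0.0429, 0.1558]
tool_rot: [-0.001, -0.694, 0.72, 0.001]
contact_force: [-0.7, 0.0, -1.7]
gripper_width: 0.199
```

```bash
python3 - <<'E'
from h import *
plan((.567,.0432,.138),-92.3)
f=grab_frame("scene");save("scene6",f,(280,90,400,210),6);np.savez("scene6.npz",**f)
f=grab_frame("top");save("top6",f,(250,140,350,240),6);np.savez("top6.npz",**f)
E
```

```text
t 5.92 tcp [0.5644 0.0429 0.1558] jaw -92.17 z [-2.7e-03 -1.0e-04 -1.0e+00] F [-0.7  0.  -1.7] w 0.199 j [-0.055 -0.027  1.822 -0.     1.349  1.553]
shift units [-0.009 -0.067  0.444]
turn units [ 0.031 -0.003  0.026]
shift after turn [-0.009 -0.066  0.444]
```

View pics/scene6.png

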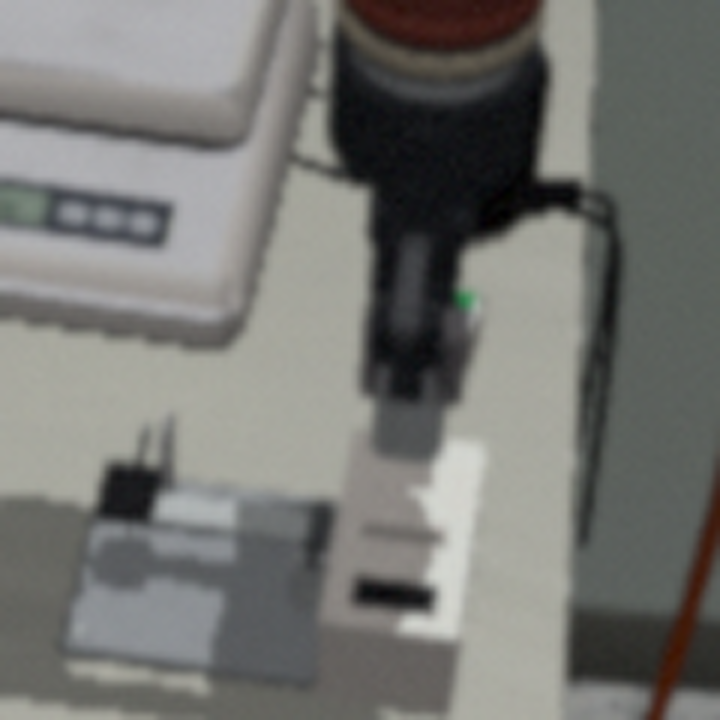

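View pics/top6.png

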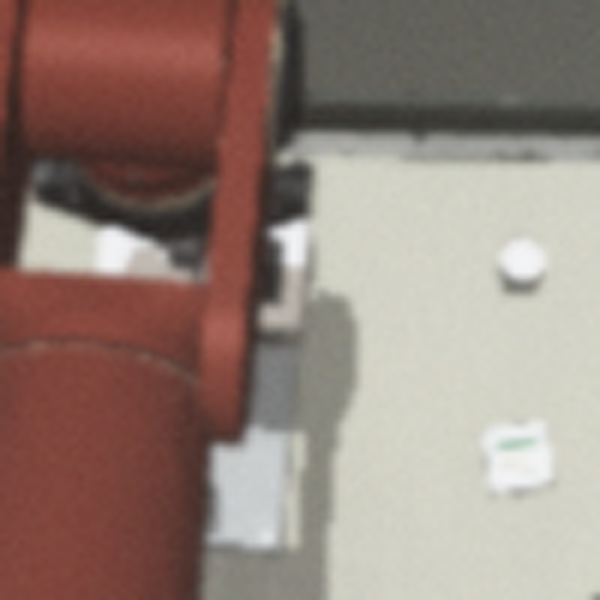

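```bash
python3 - <<'E'
from h import *
s=dict(np.load("scene6.npz"))
save("s6z",s,(325,145,365,195),16)
for z in(.104,):
  for u,v in((380,450),(438,457)): print(w(s,280+(u+.5)/6-.5,90+(v+.5)/6-.5,z).round(4))
E
```

```text
[0.5513 0.0465 0.104 ]
[0.5759 0.0454 0.104 ]
```

View pics/s6z.png

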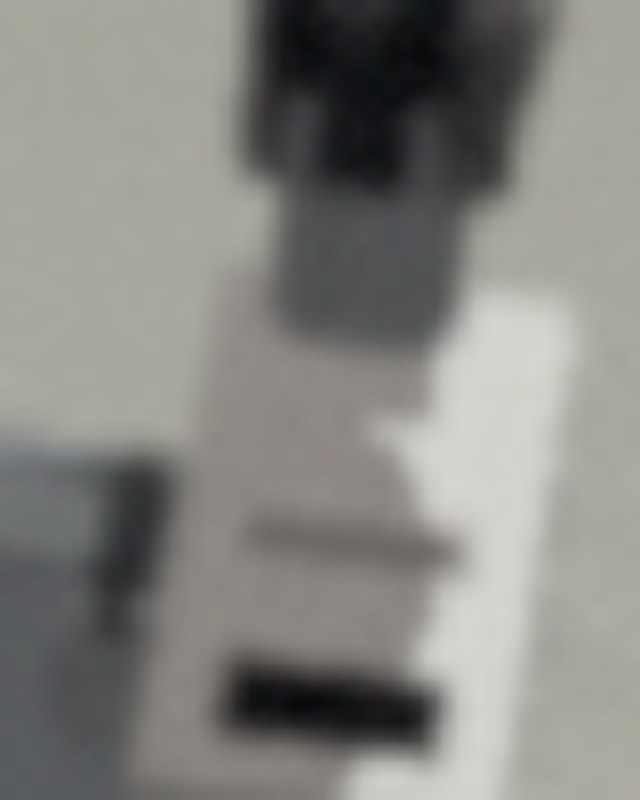

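Call:
{"op": "carry_out", "data": {
  "moves": [
    [[0.03,0,0.03,-0.01,-0.04,0.25,-1],[0,0,0,0,0,0.25,-1],[0,0,0,0,0,0.25,-1],[0,0,0,0,0,0.25,-1],[0,0,0,0,0,0,-1],[0,0,0,0,0,0,-1]]
  ]
}}

```text
time: 6.52
tool_pos: [0.5664, 0.042, 0.1156]
tool_rot: [-0.0, -0.692, 0.722, 0.0]
contact_force: [0.3, -0.2, -0.4]
gripper_width: 0.201
```

```bash
python3 - <<'E'
from h import *
plan((.566,.0432,.104),-92.3)
s=grab_frame("scene");save("s7z",s,(325,135,365,185),16)
E
```

```text
t 6.52 tcp [0.5664 0.042  0.1156] jaw -92.46 z [-3.e-04  1.e-04 -1.e+00] F [ 0.3 -0.2 -0.4] w 0.201 j [-0.057  0.018  1.849  0.     1.276  1.557]
shift units [-0.029  0.01   0.291]
turn units [ 0.004  0.001 -0.033]
shift after turn [-0.03   0.01   0.291]
```

View pics/s7z.png

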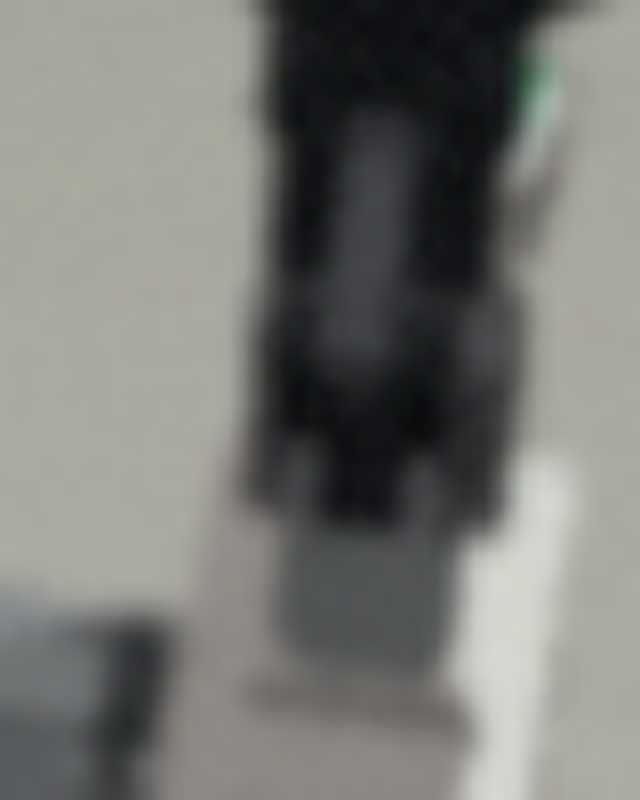

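```bash
python3 - <<'E'
from h import *
s=grab_frame("scene")
g=lambda u,v,z:w(s,325+(u+.5)/16-.5,135+(v+.5)/16-.5,z).round(4)
print('tip',g(290,660,.0637),g(435,668,.0637))
print('slot',g(245,695,.056),g(465,720,.056))
save("s8z",s,(332,168,362,188),26)
plan()
E
```

```text
tip [0.5526 0.0431 0.0637] [0.5761 0.044  0.0637]
slot [0.5458 0.0412 0.056 ] [0.5818 0.04   0.056 ]
t 6.62 tcp [0.5676 0.0421 0.1175] jaw -92.45 z [ 3.e-03 -1.e-04 -1.e+00] F [-0.2 -0.1  0.7] w 0.202 j [-0.057  0.016  1.847  0.     1.276  1.557]
```

View pics/s8z.png

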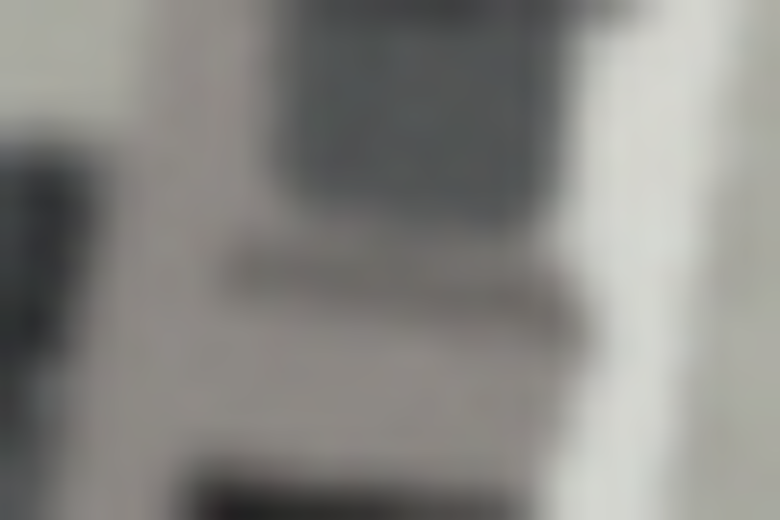

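Call:
{"op": "carry_out", "data": {
  "moves": [
    [[0,0,-0.03,0,0.02,0.15,-1],[0,0,0,0,0,0.15,-1],[0,0,0,0,0,0.1,-1],[0,0,0,0,0,0,-1]]
  ]
}}

```text
time: 6.95
tool_pos: [0.5656, 0.0423, 0.0998]
tool_rot: [0.0, -0.693, 0.721, -0.0]
contact_force: [-0.0, -0.1, -1.9]
gripper_width: 0.209
```

```bash
python3 - <<'E'
from h import *
plan((.566,.0425,.064),-92.3)
s=grab_frame("scene");save("s9z",s,(325,150,365,190),16)
E
```

```text
t 6.95 tcp [0.5656 0.0423 0.0998] jaw -92.29 z [ 3.e-04  0.e+00 -1.e+00] F [-0.  -0.1 -1.9] w 0.209 j [-0.057  0.034  1.861  0.     1.247  1.554]
shift units [-0.006 -0.009  0.895]
turn units [-0.003  0.     0.002]
shift after turn [-0.006 -0.009  0.895]
```

View pics/s9z.png

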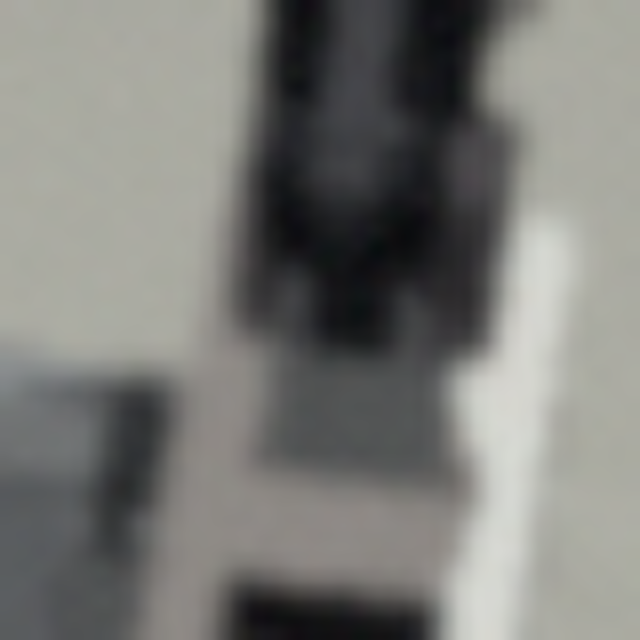

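Call:
{"op": "carry_out", "data": {
  "moves": [
    [[0,0,0,0,-0.01,0.15,-1],[0,0,0,0,0,0.15,-1],[0,0,0,0,0,0.15,-1],[0,0,0,0,0,0.15,-1],[0,0,0,0,0,0.15,-1],[0,0,0,0,0,0,-1]]
  ]
}}

```text
time: 7.5
tool_pos: [0.5658, 0.0422, 0.0693]
tool_rot: [-0.0, -0.693, 0.721, 0.0]
contact_force: [-0.3, -0.1, -0.7]
gripper_width: 0.2
```

Call:
{"op": "carry_out", "data": {
  "moves": [
    [[0,0,0,0,0,0.08,-1],[0,0,0,0,0,0.05,-1],[0,0,0,0,0,0,-1],[0,0,0,0,0,0,-1]]
  ]
}}

```text
time: 7.83
tool_pos: [0.5672, 0.0422, 0.0662]
tool_rot: [0.001, -0.693, 0.721, -0.001]
contact_force: [-0.3, -0.1, 0.1]
gripper_width: 0.206
```

```bash
python3 - <<'E'
from h import *
plan((.566,.0425,.064),-92.3)
s=grab_frame("scene");save("s10z",s,(325,150,365,190),16)
E
```

```text
t 7.83 tcp [0.5672 0.0422 0.0662] jaw -92.29 z [ 2.8e-03 -1.0e-04 -1.0e+00] F [-0.3 -0.1  0.1] w 0.206 j [-0.057  0.079  1.876  0.     1.184  1.554]
shift units [-0.007  0.03   0.054]
turn units [-0.032 -0.     0.002]
shift after turn [-0.007  0.029  0.055]
```

View pics/s10z.png

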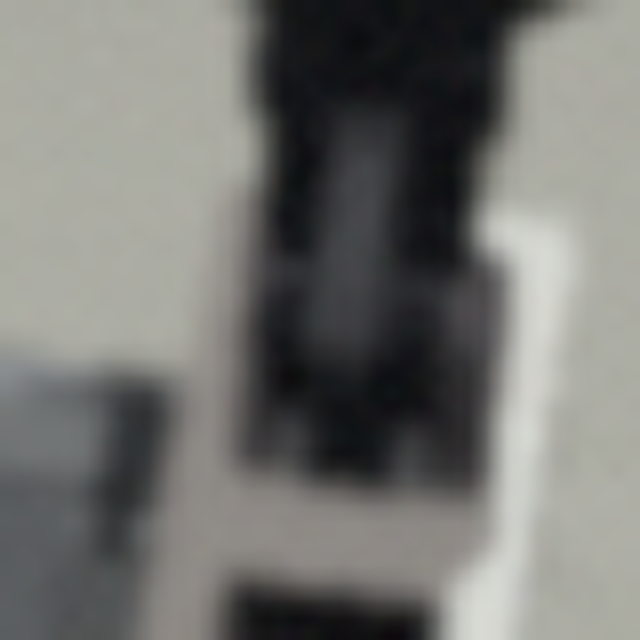

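Call:
{"op": "carry_out", "data": {
  "moves": [
    [[0,0,0,0,0,0.05,-1],[0,0,0,0,0,0.03,-1],[0,0,0,0,0,0,-1],[0,0,0,0,0,0,-1]]
  ]
}}

```text
time: 8.22
tool_pos: [0.5676, 0.0422, 0.0639]
tool_rot: [0.001, -0.693, 0.721, -0.001]
contact_force: [-2.8, -0.4, 5.0]
gripper_width: 0.206
```

```bash
python3 -c "
from h import *
plan((.566,.0425,.064),-92.3)"
```

```text
t 8.22 tcp [0.5676 0.0422 0.0639] jaw -92.29 z [ 3.5e-03 -2.0e-04 -1.0e+00] F [-2.8 -0.4  5. ] w 0.206 j [-0.057  0.082  1.877 -0.     1.179  1.554]
shift units [-0.007  0.039 -0.003]
turn units [-0.04  -0.001  0.002]
shift after turn [-0.007  0.039 -0.003]
```

Call:
{"op": "carry_out", "data": {
  "moves": [
    [[0,0,0,0,0.03,0.03,-1],[0,0,0,0,0,0,-1],[0,0,0,0,0,0,-1],[0,0,0,0,0,0,-1]]
  ]
}}

```text
time: 8.55
tool_pos: [0.5676, 0.0422, 0.0639]
tool_rot: [0.002, -0.693, 0.721, -0.002]
contact_force: [-1.3, -0.2, 9.4]
gripper_width: 0.206
```

```bash
python3 -c "
from h import *
plan((.566,.0425,.064),-92.3)"
```

```text
t 8.55 tcp [0.5676 0.0422 0.0639] jaw -92.29 z [ 6.3e-03 -3.0e-04 -1.0e+00] F [-1.3 -0.2  9.4] w 0.206 j [-0.057  0.081  1.879  0.     1.176  1.554]
shift units [-0.007  0.039 -0.003]
turn units [-0.072 -0.     0.002]
shift after turn [-0.007  0.039 -0.003]
```

Call:
{"op": "carry_out", "data": {
  "moves": [
    [[0,0,0,0,0,-0.04,-1],[0,0,0,0,0,0,-0.5],[0,0,0,0,0,0,0],[0,0,0,0,0,0,0.2],[0,0,0,0,0,0,0.2],[0,0,0,0,0,-0.2,0.2],[0,0,0,0,0,-0.4,0.2],[0,0,0,0,0,-0.4,0.2]]
  ]
}}

```text
time: 9.22
tool_pos: [0.5651, 0.0423, 0.1032]
tool_rot: [0.0, -0.693, 0.721, -0.0]
contact_force: [0.7, 0.6, -0.3]
gripper_width: 0.598
```

Call:
{"op": "carry_out", "data": {
  "moves": [
    [[0,0,0,0,0,-0.5,0.2],[0,0,0,0,0,-0.5,0.2],[0,0,0,0,0,-0.5,0.0],[0,0,0,0,0,0,-0.5],[0,0,0,0,0,0,-1],[0,0,0,0,0,0,-1]]
  ]
}}

```text
time: 9.72
tool_pos: [0.5651, 0.0423, 0.1625]
tool_rot: [0.001, -0.693, 0.721, -0.001]
contact_force: [-0.7, 0.6, -1.1]
gripper_width: 0.082
```

```bash
python3 - <<'E'
from h import *
plan((.4445,.0478,.12),-92.3)
s=grab_frame("scene");save("s11",s,(280,120,380,210),7);np.savez("scene11.npz",**s)
E
```

```text
t 9.72 tcp [0.5651 0.0423 0.1625] jaw -92.29 z [ 0.0015 -0.     -1.    ] F [-0.7  0.6 -1.1] w 0.082 j [-0.057 -0.034  1.818  0.     1.357  1.554]
shift units [-0.017  3.02   1.058]
turn units [-0.017  0.     0.002]
shift after turn [-0.017  3.018  1.063]
```

View pics/s11.png

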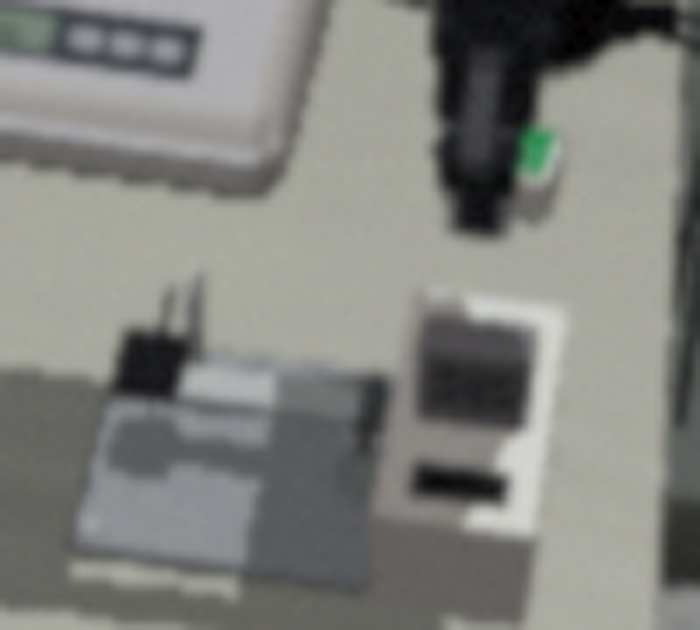

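```bash
python3 - <<'E'
from h import *
s=dict(np.load("scene11.npz"))
g=lambda u,v,z=None:w(s,280+(u+.5)/7-.5,120+(v+.5)/7-.5,z).round(4)
q=np.array([g(*p,.1) for p in[(426,316),(538,326),(532,368),(420,358)]]);print(q.mean(0),np.linalg.norm(q-np.roll(q,-1,0),axis=1).round(4))
print(g(480,342),g(440,345),g(520,350),'bottom front edge',g(422,415,.056),g(525,428,.056))
print('house top',g(550,400),g(400,440))
E
```

```text
[0.564975 0.038775 0.1     ] [0.0407 0.0199 0.0402 0.02  ]
[0.5653 0.039  0.0997] [0.5511 0.0352 0.1007] [0.5799 0.0351 0.1018] bottom front edge [0.546  0.0383 0.056 ] [0.5845 0.0363 0.056 ]
house top [0.5929 0.0494 0.0575] [0.5388 0.0287 0.0521]
```

Call:
{"op": "carry_out", "data": {
  "moves": [
    [[0,0,0,0,0.4,0,-1],[0,0,0,0,0.65,0,-1],[0,0,0,0,0.65,0,-1],[0,0,0,0,0.65,0,-1],[0,0,0,0,0.65,0,-1],[0,0,0,0,0,0.5,-1],[0,0,0,0,0,0.5,-1],[0,0,0,0,0,0.5,-1]]
  ]
}}

```text
time: 10.43
tool_pos: [0.4448, 0.0471, 0.1014]
tool_rot: [0.001, -0.693, 0.721, -0.001]
contact_force: [-0.8, 0.3, -0.5]
gripper_width: -0.0
```

Call:
{"op": "carry_out", "data": {
  "moves": [
    [[0,0,0,0,0,0,-1],[0,0,0,0,0,0,-1],[0,0,0,0,0,0,-1]]
  ]
}}

```text
time: 10.68
tool_pos: [0.446, 0.047, 0.1032]
tool_rot: [0.001, -0.693, 0.721, -0.001]
contact_force: [0.3, 0.3, 0.3]
gripper_width: -0.001
```

```bash
python3 - <<'E'
from h import *
plan((.4445,.0478,.07),-92.3)
s=grab_frame("scene");save("s12",s,(270,110,370,210),7);np.savez("scene12.npz",**s)
E
```

```text
t 10.68 tcp [0.446  0.047  0.1032] jaw -92.29 z [ 2.2e-03 -1.0e-04 -1.0e+00] F [0.3 0.3 0.3] w -0.001 j [-0.061 -0.275  2.135  0.     1.279  1.55 ]
shift units [-0.018  0.039  0.829]
turn units [-0.026  0.     0.001]
shift after turn [-0.018  0.038  0.829]
```

View pics/s12.png

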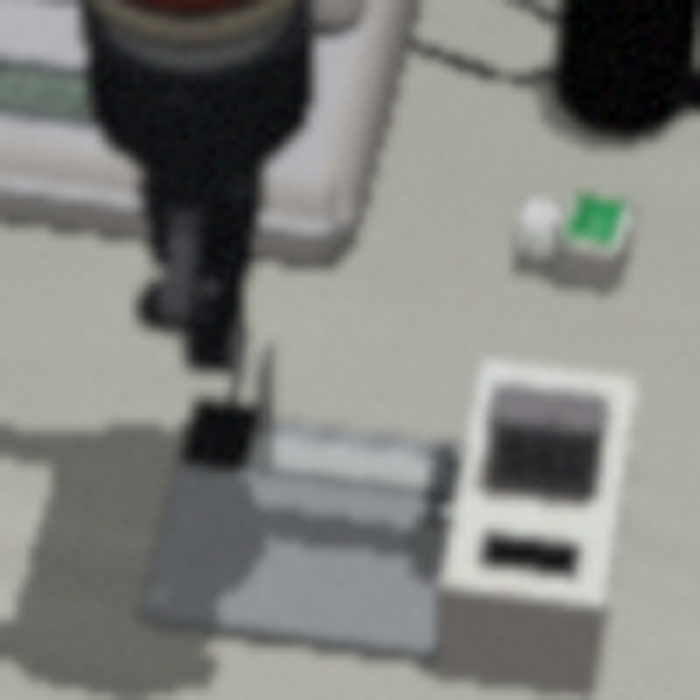

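Call:
{"op": "carry_out", "data": {
  "moves": [
    [[0,0,0,-0.02,0.02,0.25,-1],[0,0,0,0,0,0.25,-1],[0,0,0,0,0,0.25,-1],[0,0,0,0,0,0.1,-1],[0,0,0,0,0,0,-1],[0,0,0,0,0,0,-1]]
  ]
}}

```text
time: 11.23
tool_pos: [0.4448, 0.0479, 0.0683]
tool_rot: [0.0, -0.693, 0.721, -0.0]
contact_force: [-0.0, -0.1, 0.0]
gripper_width: 0.002
```

Call:
{"op": "carry_out", "data": {
  "moves": [
    [[0,0,0,0,0,0.05,-1],[0,0,0,0,0,0.05,-1],[0,0,0,0,0,0.05,-1],[0,0,0,0,0,0,-1],[0,0,0,0,0,0,-1]]
  ]
}}

```text
time: 11.65
tool_pos: [0.4454, 0.0479, 0.0632]
tool_rot: [0.001, -0.693, 0.721, -0.001]
contact_force: [0.1, 0.4, -0.5]
gripper_width: 0.003
```

```bash
python3 - <<'E'
from h import *
plan((.4445,.0478,.0534),-92.3)
s=grab_frame("scene");save("s13",s,(280,130,350,200),10);np.savez("scene13.npz",**s)
E
```

```text
t 11.65 tcp [0.4454 0.0479 0.0632] jaw -92.29 z [ 2.9e-03 -1.0e-04 -1.0e+00] F [ 0.1  0.4 -0.5] w 0.003 j [-0.059 -0.217  2.162  0.     1.194  1.551]
shift units [0.002 0.022 0.244]
turn units [-0.033 -0.     0.002]
shift after turn [0.002 0.022 0.244]
```

View pics/s13.png

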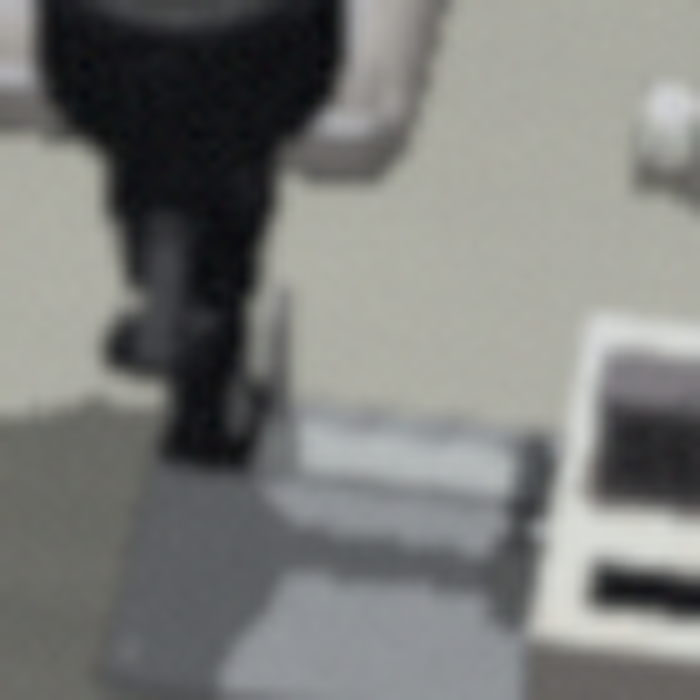

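Right at the surface. Press in small steps, watching force.

Call:
{"op": "carry_out", "data": {
  "moves": [
    [[0,0,0,0,0.02,0.05,-1],[0,0,0,0,0,0.04,-1],[0,0,0,0,0,0.04,-1],[0,0,0,0,0,0,-1],[0,0,0,0,0,0,-1]]
  ]
}}

```text
time: 12.12
tool_pos: [0.4447, 0.0479, 0.0581]
tool_rot: [0.001, -0.693, 0.721, -0.001]
contact_force: [-1.1, -0.1, 5.0]
gripper_width: 0.001
```

```bash
python3 -c "
from h import *
plan((.4445,.0478,.0534),-92.3)"
```

```text
t 12.12 tcp [0.4447 0.0479 0.0581] jaw -92.29 z [ 3.1e-03 -1.0e-04 -1.0e+00] F [-1.1 -0.1  5. ] w 0.001 j [-0.059 -0.211  2.166  0.     1.183  1.551]
shift units [0.002 0.005 0.117]
turn units [-0.036  0.     0.001]
shift after turn [0.002 0.005 0.117]
```

Call:
{"op": "carry_out", "data": {
  "moves": [
    [[0,0,0,0,0,0.04,-1],[0,0,0,0,0,0.04,-1],[0,0,0,0,0,0.04,-1],[0,0,0,0,0,0,-1],[0,0,0,0,0,0,-1],[0,0,0,0,0,0,-1]]
  ]
}}

```text
time: 12.62
tool_pos: [0.4444, 0.0479, 0.0533]
tool_rot: [0.001, -0.693, 0.721, -0.001]
contact_force: [-1.5, 0.7, 5.6]
gripper_width: 0.001
```

```bash
python3 - <<'E'
from h import *
plan((.4445,.0478,.0534),-92.3)
s=grab_frame("scene");save("s14",s,(290,150,340,190),15);np.savez("scene14.npz",**s)
t=grab_frame("top");save("t14",t,(240,150,360,240),6)
save("s14full",s)
E
```

```text
t 12.62 tcp [0.4444 0.0479 0.0533] jaw -92.29 z [ 2.1e-03 -1.0e-04 -1.0e+00] F [-1.5  0.7  5.6] w 0.001 j [-0.059 -0.203  2.169  0.     1.174  1.551]
shift units [ 0.003 -0.003 -0.003]
turn units [-0.024 -0.     0.002]
shift after turn [ 0.003 -0.003 -0.003]
```

View pics/s14.png

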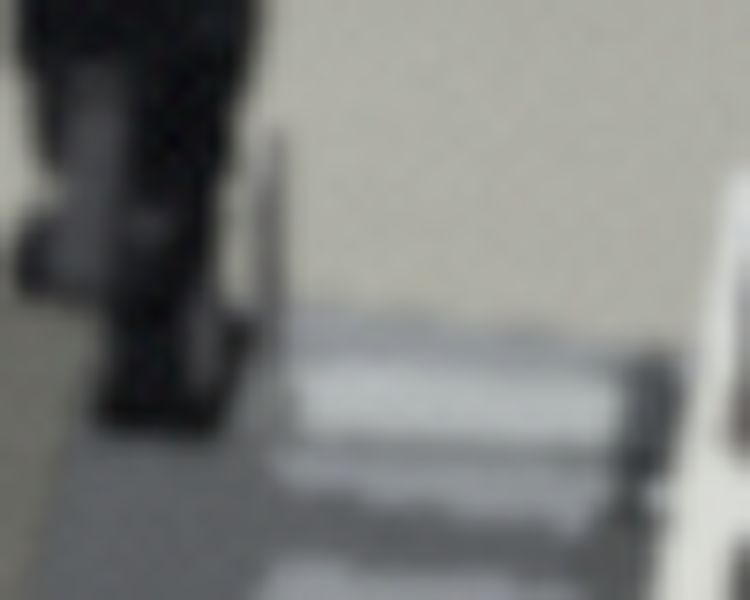

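View pics/s14full.png

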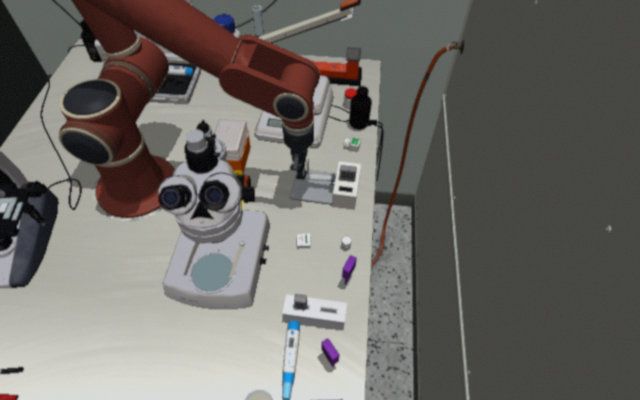

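```bash
python3 - <<'E'
from h import *
for n,uv in(("scene14.npz",[(290+x/15,150+y/15) for x in range(310,610,15) for y in (375,390,405,420)]),("scene0.npz",[(280+x/7,140+y/7) for x in range(195,355,8) for y in (235,245,255)])):
    s=dict(np.load(n));p=np.array([w(s,*q) for q in uv]);k=np.abs(p[:,2]-np.median(p[:,2]))<.012;p=p[k]
    c=np.polyfit(p[:,0],p[:,2],1);print(n,len(p),'slope',c[0].round(3),'z@.46',np.polyval(c,.46).round(4),'z@.52',np.polyval(c,.52).round(4))
for i in range(3):
    x=state();print(x["contact_force"].round(1),x["tool_pos"].round(4))
    grab_frame("top")
E
```

```text
scene14.npz 80 slope 0.132 z@.46 0.046 z@.52 0.0539
scene0.npz 59 slope 0.023 z@.46 0.0535 z@.52 0.0549
[-2.   0.1  4.9] [0.4444 0.0479 0.0533]
[-0.7  0.   5.7] [0.4444 0.0479 0.0533]
[-2.4  0.5  5.3] [0.4444 0.0479 0.0533]
```

View pics/t14.png

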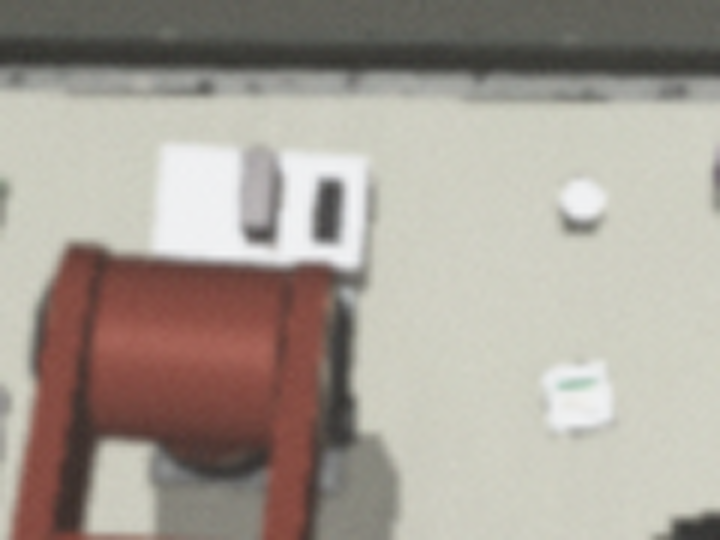

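Call:
{"op": "carry_out", "data": {
  "moves": [
    [[0,0,0,0,0,0.02,-1],[0,0,0,0,0,0,-1],[0,0,0,0,0,0,-1],[0,0,0,0,0,0,-1],[0,0,0,0,0,0,-1],[0,0,0,0,0,0,-1],[0,0,0,0,0,0,-1],[0,0,0,0,0,0,-1]]
  ]
}}

```text
time: 13.53
tool_pos: [0.4443, 0.0479, 0.0525]
tool_rot: [0.001, -0.693, 0.721, -0.001]
contact_force: [-2.6, 0.1, 6.8]
gripper_width: -0.003
```

```bash
python3 - <<'E'
from h import *
plan()
s=grab_frame("scene")
uv=[(290+x/15,150+y/15) for x in range(310,610,15) for y in (375,390,405,420)]
p=np.array([w(s,*q) for q in uv]);c=np.polyfit(p[:,0],p[:,2],1);print(c[0])
plan()
ticket.job_done()
E
```

```text
t 13.53 tcp [0.4443 0.0479 0.0525] jaw -92.29 z [ 2.e-03 -1.e-04 -1.e+00] F [-2.6  0.1  6.8] w -0.003 j [-0.059 -0.202  2.169  0.     1.172  1.551]
0.1450718273274248
t 13.58 tcp [0.4444 0.0479 0.0525] jaw -92.29 z [ 2.e-03 -1.e-04 -1.e+00] F [-2.4  0.6  6.1] w -0.001 j [-0.059 -0.202  2.169  0.     1.172  1.551]
the job is handed in; nothing more can be done
```

I moved the wide blade from the stand into the reader's slot and pressed the lever by its pad with the shut fingers. I handed the job in at 13.6 s while still holding the lever about half-way down. The hand-in reports no verdict.

- **Blade:** it met a firm stop at the expected height (about 9 N). The top of its grip measured about 0.100 m in the camera, which matches fully home.
- **Lever:** the pad is down about 10.5 mm with a hold of about 6 to 7 N. Finger travel puts the angle at about 0.13 rad, and the slope of the lever bar in the depth image puts it at 0.12 to 0.145 rad. That is inside the allowed 0.085 to 0.175, and it never came near the 0.225 limit. I could not read the pointer against the scale lines in the image because they are too fine at that resolution.
- **Other things:** the narrow blade is still in its slot. In the last pictures I compared the other things only by eye, and none looked moved.

No check failed. Camera measurements of the slot differed by 2–3 mm between the two views, so I used the average and relative distances, and the blade went in without jamming.

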